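# Close and latch the spare-parts tub

### The job

Close the lid of the blue parts tub, then swing the wire loop of its latch over the keeper on the lid's edge, and press the latch lever all the way down so that the lid is pulled tight on its seal. Leave the things lying round the tub where they are.

Things in the scene. Friction and masses are not known exactly. Their poses are not given: they have to be found in the camera images.
- tub: Blue plastic storage tub, 200 (x) x 260 (y) x 114 mm high, fixed to the bench. Origin: centre of its underside; z up. Its front, with the latch in the middle, faces the tub's -x; the lid's hinge runs along its +x top edge, parallel to y.
- lid (a joint): Angle of the grey hinged lid (200 x 266 mm, 12 mm thick, front edge 204 mm from the hinge), rad. 0: level, fully tight on the rubber seal; grows as it opens. The stiff hinge holds the lid wherever it is left. Closed by hand it rests on the springy rubber seal at about 0.014 to 0.022 (front edge 3 to 4 mm proud, and it creeps back there if merely pushed lower); the latch pulls it from there to about 0, against roughly 10 N at the front edge.
- lid_hinge (a point): Point on the lid's hinge line, in the middle of the tub's back (+x) edge, 118 mm above the bench. The lid's underside lies in the plane through the hinge line, its upper face 12 mm above that. Turns with the lid.
- lid_edge (a point): Middle of the lid's front upper edge, above the keeper. Turns with the lid.
- keeper (a point): The steel keeper on the lid's front edge: a ledge 32 mm wide standing out 15 mm, with an upturned lip at its outer end. This point lies on the ledge's floor in the middle of its groove (groove 12.5 mm wide between lid and lip). The lip is 3 mm thick, 3.5 mm high and begins 6 mm from the point towards -x of its own axes; x points to the lid's hinge, z up off the lid. Turns with the lid.
- lever (a joint): Angle of the steel latch lever, rad: 0 = pressed home, hanging straight down the tub's front; pi/2 = level, pointing straight out from the front; more = pointing out and up. It stays where it is left (light friction), and with the loop hooked it snaps home by itself once pressed below about 0.25.
- lever_pivot (a point): Middle of the lever's hinge pin, 16 mm in front of the tub's front wall, 96.6 mm above the bench; the pin is parallel to the tub's y.
- lever_tip (a point): Middle of the lever's outer face (the upper face while it stands out), near its free end, 60 mm from the pin. The lever is a plate 28 mm wide and 3 mm thick, its outer face 4.5 mm outside the plane through the pin; a short tab beyond this point bends outward (another 9 mm).
- bail (a joint): Angle of the wire loop relative to the lever, rad. Lever angle + loop angle = the loop's lean: 0 = upright above its pin, negative = leaning out from the tub (it starts so, against its stop at -2.22), positive = leaning in towards the lid. The loop swings freely and falls to the side to which it leans.
- bail_bar (a point): Middle of the loop's crossbar: steel wire 4.4 mm thick, 44 mm long, parallel to the tub's y. The two legs are 37 mm long, stand outside the lever's edges and hinge on the lever. Hooked, the crossbar lies in the keeper's groove behind the lip. With the lid closed and the lever still raised, the loop pushed over the lip leans against the lid's edge by its own weight.
- bail_pin (a point): Middle of the pin on which the loop hinges, carried by the lever 15 mm from the lever's own pin; parallel to the tub's y. The crossbar lies 37 mm from it.
- tape_mid (a point): Bystander: cardboard tape roll lying flat, 96 mm across, 48 mm high; this is its centre. Leave alone.
- carton_mid (a point): Bystander: small carton 100 x 80 x 70 mm; this is its centre. Leave alone.
- jar_mid (a point): Bystander: amber jar with a white cap, 60 mm across, 90 mm high; this is its centre. Leave alone.
- screwdriver_grip (a point): Bystander: screwdriver with a black handle lying on the bench in front of the latch; this is the middle of its handle. Leave alone.
- scanner_mid (a point): Bystander: black and grey hand scanner on a round foot 90 mm across, 108 mm high; this point is on its axis, 50 mm up. Leave alone.
- spacer_center (a point): Bystander: upright steel spacer, 32 mm across, 50 mm high; this is its centre. Leave alone.

How it is judged (in metres and radians):
On the way, in this order (a step that is already met when the one before it is completed fails the run):
1. the lid is down on its seal (value of joint lid below 0.06 rad), for 0.2 s.
2. with the lid down and the lever still raised, the loop's crossbar is over the keeper, inside its lip (value of joint lid below 0.06 rad and value of joint lever above 1 rad and x of bail_bar in the frame of keeper between -0.006 and 0.012 m and z of bail_bar in the frame of keeper between -0.001 and 0.022 m), for 0.2 s.
At the end, for the whole second after the job is handed in: The lid is tight on its seal (lid angle under 0.008 rad, front edge within about 1.6 mm), the loop's crossbar lies in the keeper's groove behind its lip, and the lever is home (within 0.15 rad of hanging straight down) and at rest (value of joint lid below 0.008 rad and value of joint lever below 0.15 rad and x of bail_bar in the frame of keeper between -0.006 and 0.008 m and z of bail_bar in the frame of keeper between -0.002 and 0.006 m and velocity of joint lever between -0.05 and 0.05 rad/s); the robot touches nothing.
It fails at once if a loose thing round the tub was moved more than 3 cm (distance of any of tape_mid, carton_mid, jar_mid, screwdriver_grip, scanner_mid, spacer_center from where it was at the start of the episode above 0.03 m).
It also fails if it takes over 58 s, if anything falls off the work surface, if the arm or the gripper's body presses on something with over 40 N, if the wrist force passes 120 N, or if a joint passes its speed limit or range.

### The arm

A 6-joint arm with a two-finger parallel gripper is mounted at the origin on the work surface. World frame = base frame: x ahead of the robot, y to its left, z up, the work surface at z = 0. Lengths are in mm, angles in rad, forces in N, time in s.
With the tool pointing down it reaches from about 300 to 875 mm from the base axis. Payload 6.4 kg.
Tool frame: the origin (TCP) lies between the finger pads; the fingertips stand 19 mm ahead of it and the grasp point (between the pads) is the TCP; z points along the fingers, y is the line along which they close (so a half turn about z gives the same grasp; the last joint's range is limited). The gripper opens to 88 mm and grips with 3 to 60 N. Pads are 18 mm wide; open, the fingers measure 123 mm over their backs; the gripper's body (75 mm by 187 mm) begins 45 mm behind the grasp point.
Start: joints at [-1.452, 0.181, 1.607, -0, 1.354, -0.206], TCP at [183.51, -544.945, 223.914] pointing down, gripper open.
Joint ranges: [-2.99, 2.99], [-0.89, 2.07], [0.3, 2.58], [-1.14, 4.28], [0, 2.63], [-3.12, 3.12]. Speed limits (rad/s): [2.57, 2.57, 3.01, 3.14, 3.14, 3.14].

### API

Orientations are given as a unit quaternion [w, x, y, z].
In Python, from cell import arm, get_image, get_calibration, models gives the robot as it stands. The module is installed in compiled form; this text tells all that it offers.
- The arm moves only by the tool move_arm, never from a script. Its arguments are lists of equal length, an entry for each row: "fingers": the opening, from -1 (shut) to 1 (fully open); "travel": the shift along the tool's x, y, z in cm, a list of three; "rot": the turn, a rotation vector about the tool's x, y, z in degrees, a list of three. In form: {"fingers": [fingers, ...], "travel": [[dx, dy, dz], ...], "rot": [[wx, wy, wz], ...]}. A call has 1 to 20 rows; each row is the pose to reach, as a shift and turn from the pose commanded when the call began, along the tool's axes at that moment; what a row does not reach only later rows make up. A row lasts 1/8 s, in which the tool goes at most 62.5 mm and 10.7 degrees, less where a joint would pass 70% of its speed; a pose out of reach is approached as far as the arm can. A call with a gripper value outside its range is refused whole. The fingers move at their own pace and stop on an object; "squeeze" is the grip in N (left out, the last holds). Time passes only in rows, so rows that repeat a pose let the fingers close. It gives the time, the measured TCP pose, the force, the opening and the grip force at its end, in the units of the state.
- arm.get_state(): the state, without advancing time (a new reading comes with each control period).
- get_image(name): name is "scene" or "top"; returns the picture (420x560x3 uint8, blue, green, red); there is no depth.
- get_calibration(name): a dict with "K" (3x3 intrinsics, pixels), "R" (3x3) and "t" (3): a world point X has camera coordinates R X + t. Camera axes: x right, y down, z forward; pixel columns grow to the right and rows downward; lengths in mm; the calibration is good to about 2 mm. A picture is of the moment at which its call begins. get_calibration takes no time and is no camera call.
- arm.job_done(): hands the job in; it is judged then, once.
Trained networks look in the newest picture that a camera, given by its name, has taken for a name from the list of things; names that differ only in an ending like _2 or _b are one class to them, and where a whole thing is asked for, a point or a joint stands for the part that bears it (a point fixed in the world has none). Each returns a list of dicts, best first, with "conf" (0 to 1); they miss things now and then, are a little off and sometimes report something else, mostly with a low value. They report only what shows in the picture. A call takes as long as a camera call.
- models.silhouettes(camera, thing): "region" (420x560 bool, what is visible of it) and "bbox" ([left, top, width, height] in pixels, round what is visible of it).
- models.place_of(camera, thing): "at" ([column, row] in pixels: a listed point, or the origin of a listed thing).
The state is a dict: "clock": time; "joints": joint angles; "joint_vel": joint speeds; "joint_torque": joint torques, N m; "tool_pos": TCP position; "ee_rot": TCP orientation; "wrist_force": force on the tool from outside, world axes, zero at the start; "torque": the same for the moment, N m; "opening": finger opening in mm; "grip_force": force on a finger pad.
Only numpy, scipy, OpenCV 4.12 (cv2) and the standard library are available. Lean on these libraries where they do the work, as an engineer would, in place of code of your own. Each camera call takes 0.05 s, during which the arm holds its last target. There are 200 camera calls.

## Working session

There is one attempt and no reset: what is moved stays moved. The work goes in short steps, Python scripts to look and compute and a tool call to move; the robot and the scene stay as the last step left them, time stands still between calls to the robot, and variables do not carry over. Pictures are saved under pics/ and viewed, at most 10 in all, crops included, and the job is handed in when it is done.

Besides the shell and the picture viewer there is one more tool, called after "Emit:" by a JSON object that holds its "name" and its "arguments", one argument or row to a line. move_arm: Moves the arm, as the interface text tells. Its arguments: {"type":"object","properties":{"fingers":{"type":"array"},"travel":{"type":"array"},"rot":{"type":"array"},"squeeze":{"type":"number"}},"required":["fingers","travel","rot"]}

```bash
mkdir -p pics; cat > h.py <<'E'
import numpy as np,cv2
from cell import arm,get_image,get_calibration,models
from scipy.spatial.transform import Rotation as Rn
def cal(c):
    d=get_calibration(c);return [np.array(d[k],float) for k in("K","R","t")]
def proj(c,X):
    K,R,t=cal(c);p=K@(R@np.array(X,float)+t.ravel());return p[:2]/p[2]
def ray(c,uv):
    K,R,t=cal(c);d=R.T@np.linalg.inv(K)@np.array([uv[0],uv[1],1.]);return -R.T@t.ravel(),d/np.linalg.norm(d)
def at_z(c,uv,z):
    o,d=ray(c,uv);return o+d*(z-o[2])/d[2]
def tri(u1,u2,c1="scene",c2="top"):
    o1,d1=ray(c1,u1);o2,d2=ray(c2,u2)
    s=np.linalg.lstsq(np.c_[d1,-d2],o2-o1,rcond=None)[0]
    a=o1+d1*s[0];b=o2+d2*s[1];return (a+b)/2,np.linalg.norm(a-b)
E
python3 - <<'E'
from h import *
np.set_printoptions(precision=1,suppress=True)
I={c:get_image(c) for c in("scene","top")}
for c in I: cv2.imwrite(f"pics/{c}0.png",I[c])
for n in "tub lid_hinge lid_edge keeper lever_pivot lever_tip bail_bar bail_pin tape_mid carton_mid jar_mid screwdriver_grip scanner_mid spacer_center".split():
    P={}
    for c in I:
        r=models.place_of(c,n)
        if r:P[c]=r[0]; 
    s=n+" "+str({c:(np.round(P[c]["at"],1).tolist(),round(P[c]["conf"],2)) for c in P})
    if len(P)==2:
        x,e=tri(P["scene"]["at"],P["top"]["at"]);s+=f" {x} err {e:.1f}"
    print(s)
for c in I: 
    o,_=ray(c,(280,210));print(c,o)
print(arm.get_state())
E
```

```text
tub {'scene': ([252.2, 242.4], 0.74)}
lid_hinge {'scene': ([218.8, 202.9], 0.89), 'top': ([319.6, 274.1], 0.68)} [400.7 -81.6 119.6] err 12.0
lid_edge {'scene': ([251.7, 169.7], 0.68), 'top': ([325.4, 226.1], 0.73)} [531.5 -79.7 270.9] err 5.5
keeper {'scene': ([256.3, 174.2], 0.68), 'top': ([328.3, 218.6], 0.93)} [550.3 -86.8 266.8] err 4.0
lever_pivot {'scene': ([278.8, 232.4], 0.63), 'top': ([320.3, 201.4], 0.61)} [606.6 -82.4  95.3] err 1.4
lever_tip {'scene': ([254.9, 168.3], 0.22), 'top': ([319.9, 179.5], 0.75)} [606.5 -91.  308.4] err 91.1
bail_bar {'scene': ([289.2, 221.9], 0.41), 'top': ([322.8, 189.0], 0.62)} [638.8 -83.  145.3] err 7.0
bail_pin {'scene': ([290.0, 236.1], 0.45), 'top': ([319.8, 193.4], 0.58)} [634.2 -78.5  90.8] err 12.5
tape_mid {'scene': ([298.3, 163.2], 0.57), 'top': ([156.1, 276.8], 0.79)} [385.  392.6  21.9] err 9.0
carton_mid {'scene': ([348.9, 169.7], 0.6), 'top': ([148.5, 208.0], 0.89)} [589.4 413.9  42.1] err 2.7
jar_mid {'scene': ([380.4, 192.9], 0.92), 'top': ([178.3, 156.3], 0.78)} [744.4 330.7  38.4] err 1.7
screwdriver_grip {'scene': ([318.6, 255.6], 0.62), 'top': ([302.0, 170.0], 0.56)} [707.1 -34.9  19.6] err 3.1
scanner_mid {'scene': ([126.7, 283.3], 0.86), 'top': ([432.7, 281.3], 0.71)} [ 374.7 -412.3   61.5] err 13.2
spacer_center {'scene': ([217.8, 312.3], 0.78), 'top': ([401.9, 203.1], 0.5)} [ 602.4 -337.3   20.2] err 11.0
scene [1083.2 -753.5  770.7]
top [ 515.8   34.4 1324.9]
{'clock': 1.5, 'joints': array([-1.5,  0.2,  1.6,  0. ,  1.4, -0.2]), 'joint_vel': array([ 0.,  0., -0.,  0., -0.,  0.]), 'joint_torque': array([  0. , -43.4, -34.2,   0.1,   0. ,  -0. ]), 'tool_pos': array([ 183.5, -544.9,  223.9]), 'ee_rot': array([-0. ,  1. ,  0.2,  0. ]), 'wrist_force': array([ 0.5,  0.8, -0.2]), 'torque': array([-0., -0.,  0.]), 'grip_force': 0.0, 'opening': 87.64765266003337}
```

```bash
python3 - <<'E'
from h import *
a=cv2.imread("pics/scene0.png");b=cv2.imread("pics/top0.png")
cv2.imwrite("pics/c0.png",np.hstack([cv2.resize(a[120:320,160:360],(400,400)),cv2.resize(b[120:320,220:420],(400,400))]))
E
```

```text
(no output)
```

View pics/c0.png

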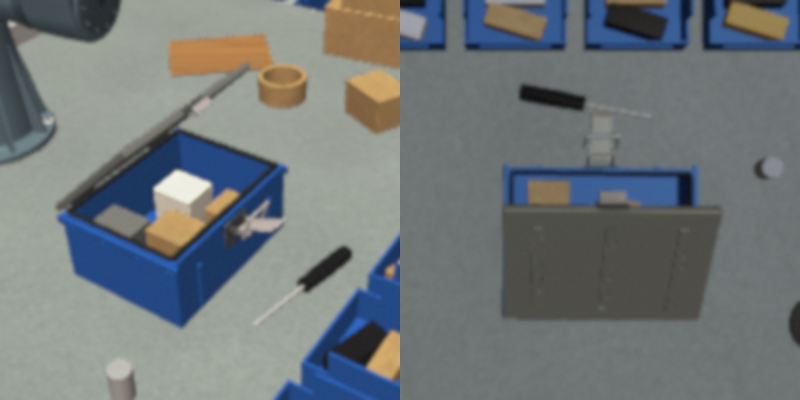

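View pics/scene0.png

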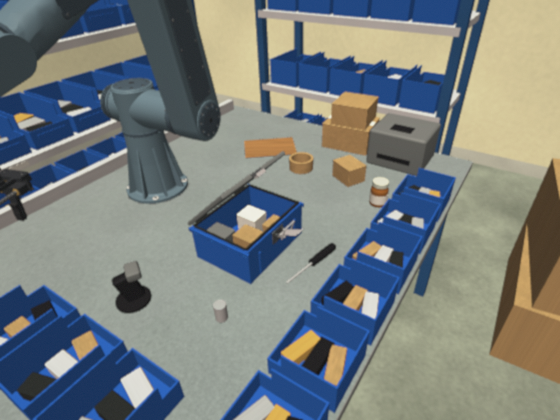

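Both pictures agree. The tub's front, latch and lever face world +x, away from the robot, and the yaw is about pi. In the scene picture the lid is open about 0.8 rad, the lever stands out at about (285,233), and the screwdriver lies at about (318,256). Next I'll fit one model to all the detections.

```bash
cat > fit.py <<'E'
from h import *
from scipy.optimize import least_squares
def model(p):
    x,y,yaw,lid,a,b=p
    def W(X,z,Y=0): # tub frame X -> world
        c,s=np.cos(yaw),np.sin(yaw); return np.array([x+c*X-s*Y,y+s*X+c*Y,z])
    L=lambda u,v:W(100-u*np.cos(lid)+v*np.sin(lid),118+u*np.sin(lid)+v*np.cos(lid))
    P=lambda o,z:W(-116-o,96.6+z)
    d=np.array([np.sin(a),-np.cos(a)]);n=np.array([np.cos(a),np.sin(a)]);l=np.array([-np.sin(a+b),np.cos(a+b)])
    return dict(lid_hinge=L(0,0),lid_edge=L(204,12),keeper=L(210.3,-1.6),lever_pivot=P(0,0),lever_tip=P(*(60*d+4.5*n)),bail_pin=P(*(15*d)),bail_bar=P(*(15*d+37*l)))
def fit(obs,p0,free):
    p0=np.array(p0,float)
    def full(q): p=p0.copy();p[free]=q;return p
    def r(q):
        m=model(full(q));return np.concatenate([(proj(c,m[n])-uv)*w for c,n,uv,w in obs])
    s=least_squares(r,p0[free],loss="soft_l1",f_scale=1.5);return full(s.x),s
def observe(cams=("scene","top"),names="lid_hinge lid_edge keeper lever_pivot lever_tip bail_bar bail_pin".split()):
    o=[]
    for c in cams:
        get_image(c)
        for n in names:
            r=models.place_of(c,n)
            if r:o.append((c,n,np.array(r[0]["at"]),r[0]["conf"]))
    return o
E
python3 - <<'E'
from fit import *
np.set_printoptions(precision=2,suppress=True)
o=observe()
p,s=fit(o,[495,-82,3.14,.8,1.9,-2.2],[0,1,2,3,4,5])
print(p);m=model(p)
for k in m:print(k,m[k])
for c,n,uv,w in o:print(c,n,round(w,2),proj(c,m[n])-uv)
q=arm.get_state()["ee_rot"];print(np.round(q,4),Rn.from_quat(np.r_[q[1:],q[0]]).as_matrix())
# tub outline check in top
g=cv2.imread("pics/top0.png").copy();h=cv2.imread("pics/scene0.png").copy()
x,y,yw=p[:3];c,s_=np.cos(yw),np.sin(yw)
for im,cn in((g,"top"),(h,"scene")):
    pts=np.array([proj(cn,[x+c*X-s_*Y,y+s_*X+c*Y,114]) for X,Y in((-100,-130),(-100,130),(100,130),(100,-130))])
    im[:]=cv2.polylines(im,[np.int32(np.round(pts*8))],True,(0,255,255),1,cv2.LINE_AA,3)
    for k in m:cv2.circle(im,tuple(int(v) for v in np.round(proj(cn,m[k]))),1,(0,0,255),-1)
cv2.imwrite("pics/f0.png",np.hstack([cv2.resize(h[150:290,170:330],(400,350)),cv2.resize(g[150:290,240:400],(400,350))]))
E
```

```text
Traceback (most recent call last):
  File "fit.py", line 16, in fit
    s=least_squares(r,p0[free],loss="soft_l1",f_scale=1.5);return full(s.x),s
  File "fit.py", line 15, in r
    m=model(full(q));return np.concatenate([(proj(c,m[n])-uv)*w for c,n,uv,w in obs])
                                             ~~~~^^^^^^^^
  File "h.py", line 7, in proj
    K,R,t=cal(c);p=K@(R@np.array(X,float)+t.ravel());return p[:2]/p[2]
          ~~~^^^
  File "h.py", line 5, in cal
    d=get_calibration(c);return [np.array(d[k],float) for k in("K","R","t")]
ValueError: time passes only in moves, steps and waits
```

The fit called the calibration too often and was refused, so I'll cache it.

```bash
sed -i 's/^def cal(c):/import functools\n@functools.cache\ndef cal(c):/' h.py
cat > run.py <<'E'
import sys
from fit import *
np.set_printoptions(precision=2,suppress=True)
def show(p,tag,o):
    m=model(p);print(p)
    for k in m:print(k,m[k])
    for c,n,uv,w in o:print(c,n,round(w,2),proj(c,m[n])-uv)
    x,y,yw=p[:3];c,s_=np.cos(yw),np.sin(yw);out=[]
    for cn,(r0,c0) in(("scene",(150,170)),("top",(150,240))):
        im=get_image(cn);raw=im.copy()
        pts=np.array([proj(cn,[x+c*X-s_*Y,y+s_*X+c*Y,114]) for X,Y in((-100,-130),(-100,130),(100,130),(100,-130))])
        cv2.polylines(im,[np.int32(np.round(pts*8))],True,(0,255,255),1,cv2.LINE_AA,3)
        for k in m:im[tuple(int(v) for v in np.round(proj(cn,m[k]))[::-1])]=(0,0,255)
        f=lambda i:cv2.resize(i[r0:r0+120,c0:c0+160],(400,300))
        out.append(np.vstack([f(raw),f(im)]))
    cv2.imwrite(f"pics/{tag}.png",np.hstack(out))
E
python3 - <<'E'
from run import *
o=observe()
p,s=fit(o,[495,-82,3.14,.8,1.9,-2.2],[0,1,2,3,4,5])
show(p,"f0",o)
q=arm.get_state()["ee_rot"];print(np.round(q,4),Rn.from_quat(np.r_[q[1:],q[0]]).as_matrix())
E
```

```text
[499.12 -81.61   3.16   0.78   1.39  -1.5 ]
lid_hinge [399.13 -83.36 118.  ]
lid_edge [535.95 -80.96 269.78]
keeper [549.98 -80.72 264.52]
lever_pivot [615.1  -79.58  96.6 ]
lever_tip [674.89 -78.53  89.97]
bail_pin [629.84 -79.32  93.84]
bail_bar [634.23 -79.24 130.57]
scene lid_hinge 0.91 [ 2.32 -0.31]
scene lid_edge 0.96 [-1.12  0.62]
scene keeper 0.9 [ 0.96 -1.33]
scene lever_pivot 0.73 [1.76 1.3 ]
scene bail_bar 0.45 [-1.68  2.41]
scene bail_pin 0.5 [-2.98 -2.39]
top lid_hinge 0.87 [1.45 0.69]
top lid_edge 0.69 [ 0.65 -2.43]
top keeper 0.62 [-2.52  0.91]
top lever_pivot 0.98 [1.37 2.45]
top lever_tip 0.58 [0.38 0.26]
top bail_bar 0.61 [-1.14 -0.24]
top bail_pin 0.45 [-10.44 -23.1 ]
[0.   0.99 0.16 0.  ] [[ 0.95  0.32  0.  ]
 [ 0.32 -0.95 -0.  ]
 [ 0.    0.   -1.  ]]
```

View pics/f0.png

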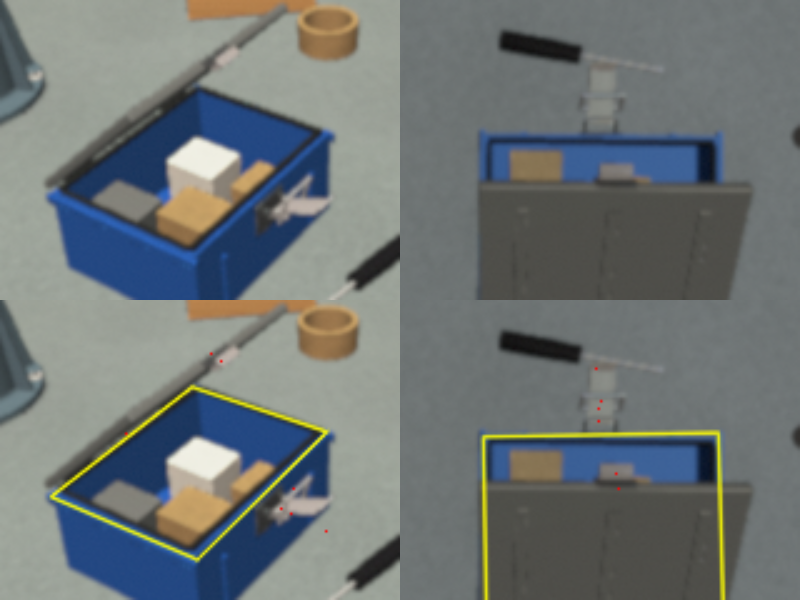

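In the picture the fitted tub outline matches the rim to within about 3 mm. The fitted lever tip sits too low: the real one is at about scene (302,232), so the lever points out and up. That can wait until the lid is closed.

```bash
cat > go.py <<'E'
from h import *
def R_t(tilt=0.,yaw=0.):  # tool x ~ world x, tilt: fingers lean towards -x (deg)
    return Rn.from_euler('z',yaw,degrees=True)*Rn.from_euler('y',tilt,degrees=True)*Rn.from_matrix(np.diag([1.,-1,-1]))
def go(*targets):
    s=arm.get_state();q=s["ee_rot"];R0=Rn.from_quat(np.r_[q[1:],q[0]])
    print("t",s["clock"],"tcp",np.round(s["tool_pos"],1),"F",np.round(s["wrist_force"],1),"z",np.round(R0.as_matrix()[:,2],2))
    for pos,R in targets:
        print(pos,"travel",np.round(R0.inv().apply(np.array(pos)-s["tool_pos"])/10,2),"rot",np.round((R0.inv()*R).as_rotvec(degrees=True),1))
E
python3 - <<'E'
from go import *
print(R_t(45).as_matrix()[:,2])
go(([183.5,-544.9,325],R_t()),([515,-80,325],R_t()),([570,-80,140],R_t()))
E
```

```text
[-0.70710678 -0.         -0.70710678]
t 3.2 tcp [ 183.5 -544.9  223.9] F [ 0.9 -0.8  0.2] z [ 0. -0. -1.]
[183.5, -544.9, 325] travel [-0.000e+00 -1.000e-02 -1.011e+01] rot [ 0.  -0.  18.6]
[515, -80, 325] travel [ 46.25 -33.48 -10.11] rot [ 0.  -0.  18.6]
[570, -80, 140] travel [ 51.46 -31.73   8.39] rot [ 0.  -0.  18.6]
```

Emit:
{"name": "move_arm", "arguments": {
  "fingers": [-1, -1, -1, -1, -1, -1, -1, -1, -1, -1, -1, -1, -1, -1, -1],
  "travel": [
    [0, 0, -6],
    [0, 0, -10.1],
    [46.2, -33.5, -10.1],
    [46.2, -33.5, -10.1],
    [46.2, -33.5, -10.1],
    [46.2, -33.5, -10.1],
    [46.2, -33.5, -10.1],
    [46.2, -33.5, -10.1],
    [46.2, -33.5, -10.1],
    [46.2, -33.5, -10.1],
    [46.2, -33.5, -10.1],
    [46.2, -33.5, -10.1],
    [46.2, -33.5, -10.1],
    [46.2, -33.5, -10.1],
    [46.2, -33.5, -10.1]
  ],
  "rot": [
    [0, 0, 0],
    [0, 0, 5],
    [0, 0, 18.6],
    [0, 0, 18.6],
    [0, 0, 18.6],
    [0, 0, 18.6],
    [0, 0, 18.6],
    [0, 0, 18.6],
    [0, 0, 18.6],
    [0, 0, 18.6],
    [0, 0, 18.6],
    [0, 0, 18.6],
    [0, 0, 18.6],
    [0, 0, 18.6],
    [0, 0, 18.6]
  ]
}}

```text
clock: 5.08
tool_pos: [513.9, -81.4, 325.0]
ee_rot: [0.0, 1.0, -0.001, -0.0]
wrist_force: [-0.5, -0.0, 0.4]
opening: 0.6
grip_force: 0.0
```

Emit:
{"name": "move_arm", "arguments": {
  "fingers": [-1, -1, -1, -1, -1, -1, -1, -1, -1, -1, -1, -1, -1, -1, -1, -1],
  "travel": [
    [0, 0, 2],
    [0, 0, 3.5],
    [0.3, 0, 4.7],
    [0.7, 0, 5.9],
    [1.1, 0, 7.1],
    [1.5, 0, 8.3],
    [1.9, 0, 9.5],
    [2.3, 0, 10.7],
    [2.8, 0, 11.9],
    [3.3, 0, 13],
    [3.8, 0, 14],
    [4.3, 0, 15],
    [4.7, 0, 15.8],
    [5.1, 0, 16.4],
    [5.5, 0, 17],
    [5.5, 0, 17]
  ],
  "rot": [
    [0, 0, 0],
    [0, 0, 0],
    [0, 0, 0],
    [0, 0, 0],
    [0, 0, 0],
    [0, 0, 0],
    [0, 0, 0],
    [0, 0, 0],
    [0, 0, 0],
    [0, 0, 0],
    [0, 0, 0],
    [0, 0, 0],
    [0, 0, 0],
    [0, 0, 0],
    [0, 0, 0],
    [0, 0, 0]
  ]
}}

```text
clock: 7.08
tool_pos: [569.5, -79.9, 154.4]
ee_rot: [-0.0, 1.0, 0.0, -0.0]
wrist_force: [0.1, -0.1, -0.7]
opening: 0.2
grip_force: 0.0
```

Emit:
{"name": "move_arm", "arguments": {
  "fingers": [-1, -1, -1, -1, -1],
  "travel": [
    [0, 0, 0.2],
    [0, 0, 0.4],
    [0, 0, 0.5],
    [0, 0, 0.6],
    [0, 0, 0.6]
  ],
  "rot": [
    [0, 0, 0],
    [0, 0, 0],
    [0, 0, 0],
    [0, 0, 0],
    [0, 0, 0]
  ]
}}

```text
clock: 7.7
tool_pos: [569.4, -80.0, 148.9]
ee_rot: [-0.0, 1.0, 0.0, -0.0]
wrist_force: [-0.1, -1.0, 0.1]
opening: 0.5
grip_force: 0.3
```

```bash
python3 - <<'E'
from run import *
o=observe(names=["lid_edge","keeper","lever_pivot","bail_bar"])
for c,n,uv,w in o: print(c,n,uv,round(w,2))
im=get_image("scene");t=get_image("top")
f=lambda i,r,c:cv2.resize(i[r:r+120,c:c+160],(400,300))
cv2.imwrite("pics/a1.png",np.hstack([f(im,140,180),f(t,150,240)]))
E
```

```text
scene lid_edge [277.6 211.9] 0.92
scene keeper [276.6 215.5] 0.93
scene lever_pivot [278.  232.2] 0.89
scene bail_bar [291.3 223.7] 0.41
top lid_edge [431.1 284.2] 0.39
```

View pics/a1.png

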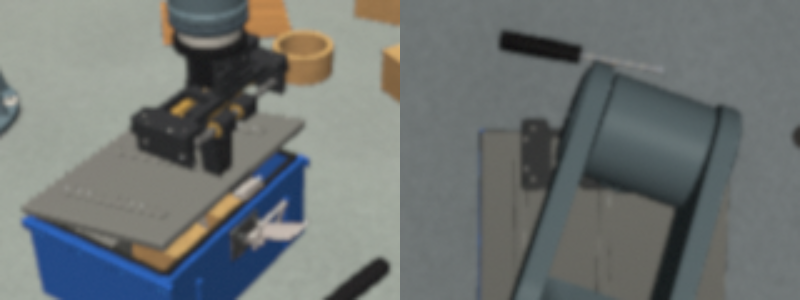

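The picture shows the gripper on the lid, with the front edge still raised. In the scene image the lid edge is at about (278,212) and the lever at about (291,230). I'll work out the lid angle from those pixels.

```bash
python3 - <<'E'
from run import *
for lid in (0,.02,.1,.2,.3):
    m=model([499,-81.6,3.15,lid,1.9,-2.22]);print(lid,proj("scene",m["lid_edge"]),proj("scene",m["keeper"]),m["lid_edge"])
m=model([499,-81.6,3.15,0,1.9,-2.22])
for k in("lever_pivot","lever_tip","bail_bar","bail_pin"):print(k,proj("scene",m[k]))
print(arm.get_state()["tool_pos"],arm.get_state()["wrist_force"],proj("scene",arm.get_state()["tool_pos"]+[0,0,-19]))
E
```

```text
0 [277.37 221.75] [279.46 226.41] [603.   -80.73 130.  ]
0.02 [277.23 220.53] [279.41 225.2 ] [602.72 -80.73 134.08]
0.1 [276.42 215.53] [278.94 220.22] [600.78 -80.74 150.31]
0.2 [274.82 209.04] [277.76 213.7 ] [596.55 -80.78 170.29]
0.3 [272.58 202.37] [275.9  206.93] [590.34 -80.83 189.75]
lever_pivot [281.42 232.7 ]
lever_tip [298.64 232.63]
bail_bar [289.12 224.27]
bail_pin [285.73 233.03]
[569.47 -80.05 148.94] [-0.42 -0.04  1.18] [267.43 217.76]
```

```bash
python3 - <<'E'
from run import *
s=arm.get_state();print(np.round(s["joints"],3),np.round(s["joint_torque"],1),s["clock"])
im=get_image("scene")
T=s["tool_pos"]
big=cv2.resize(im[140:240,220:340],(800,667),interpolation=cv2.INTER_CUBIC)
def P(X):
    u=(proj("scene",X)-[220,140])*6.667;return tuple(int(v) for v in u)
for z,c in((45,(0,255,0)),):
    q=np.array([P(T+[a,b,z]) for a,b in((-37,-93),(37,-93),(37,93),(-37,93))]);cv2.polylines(big,[q],True,c,1)
q=np.array([P(T+[a,b,-19]) for a,b in((-9,-18),(9,-18),(9,18),(-9,18))]);cv2.polylines(big,[q],True,(0,0,255),1)
cv2.imwrite("pics/b1.png",big[:600])
E
```

```text
[-0.35  0.26  1.67 -0.    1.21  1.23] [  0.1 -44.6 -31.6   0.1  -0.   -0. ] 8.3
```

View pics/b1.png

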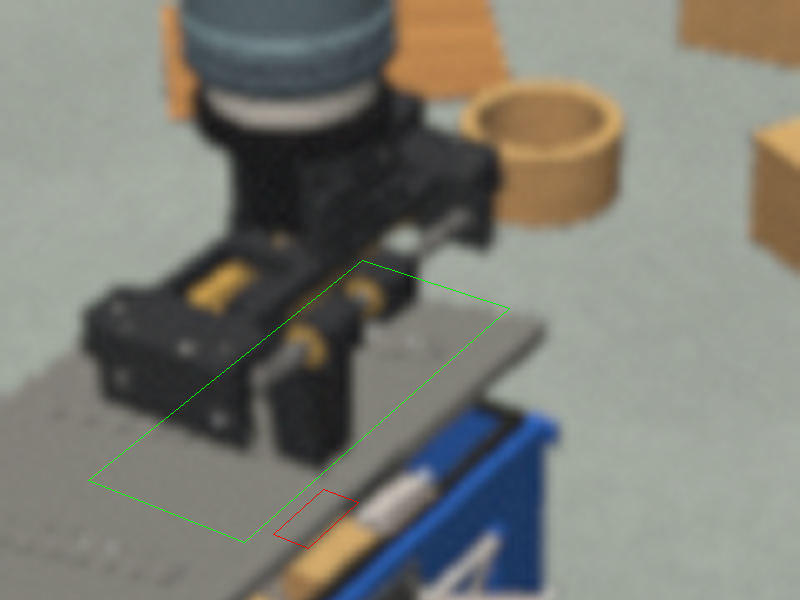

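```bash
python3 - <<'E'
from run import *
T=arm.get_state()["tool_pos"]
for n in([-37,93,45],[37,93,45],[-37,93,95],[37,93,95]):
    for dz in(0,35): print(n,dz,"top crop",(proj("top",T+n+[0,0,dz])-[240,150])*2.5+[400,0],"scene b1",(proj("scene",T+n+[0,0,dz])-[220,140])*6.667)
# visual residual of gripper: solve pose shift needs 2 views; body -y/+x bottom corner in scene (250,445), -y/-x (100,380)
for uv in((250,445),(100,380)):
    u=np.array(uv)/6.667+[220,140]
    for z in(194,214,229): print(uv,z,at_z("scene",u,z)-T)
E
```

```text
[-37, 93, 45] 0 top crop [517.23 192.75] scene b1 [362.92 260.76]
[-37, 93, 45] 35 top crop [517.9  192.24] scene b1 [359.65 189.72]
[37, 93, 45] 0 top crop [517.16 121.12] scene b1 [509.56 308.59]
[37, 93, 45] 35 top crop [517.82 118.33] scene b1 [509.09 236.24]
[-37, 93, 95] 0 top crop [518.19 192.01] scene b1 [358.21 158.43]
[-37, 93, 95] 35 top crop [518.92 191.44] scene b1 [354.75  83.37]
[37, 93, 95] 0 top crop [518.11 117.08] scene b1 [508.88 204.35]
[37, 93, 95] 35 top crop [518.84 114.02] scene b1 [508.39 127.76]
(250, 445) 194 [  2.29 -42.22  45.08]
(250, 445) 214 [ 20.03 -64.11  65.08]
(250, 445) 229 [ 33.33 -80.53  80.08]
(100, 380) 194 [-76.31 -37.28  45.08]
(100, 380) 214 [-55.84 -59.34  65.08]
(100, 380) 229 [-40.5  -75.89  80.08]
```

The top view confirms the gripper's x and y. The scene view shows it about 30 mm higher than the reported z, with the lid still at about 0.15 rad and no force on the wrist. I'll keep lowering in small steps until I feel contact, which will also give me a z reference.

Emit:
{"name": "move_arm", "arguments": {
  "fingers": [-1, -1, -1, -1, -1, -1, -1],
  "travel": [
    [0, 0, 0.4],
    [0, 0, 0.8],
    [0, 0, 1.1],
    [0, 0, 1.4],
    [0, 0, 1.7],
    [0, 0, 1.9],
    [0, 0, 1.9]
  ],
  "rot": [
    [0, 0, 0],
    [0, 0, 0],
    [0, 0, 0],
    [0, 0, 0],
    [0, 0, 0],
    [0, 0, 0],
    [0, 0, 0]
  ]
}}

```text
clock: 9.22
tool_pos: [569.2, -80.0, 129.6]
ee_rot: [-0.0, 1.0, 0.0, -0.0]
wrist_force: [-0.3, 0.2, -0.0]
opening: 0.2
grip_force: 0.0
```

```bash
python3 - <<'E'
from run import *
from scipy.optimize import brentq
get_image("scene")
for n in("lid_edge","keeper"):
    r=models.place_of("scene",n)
    if r:
        v=r[0]["at"][1];print(n,r[0],brentq(lambda l:proj("scene",model([499,-81.6,3.15,l,1.9,-2.22])[n])[1]-v,-.2,.8))
s=arm.get_state();print(s["tool_pos"],s["wrist_force"],np.round(s["joint_torque"],1))
E
```

```text
lid_edge {'at': [278.3, 216.3], 'conf': 0.79} 0.08782955807465671
keeper {'at': [279.4, 224.0], 'conf': 0.94} 0.03960958084218003
[569.24 -79.99 129.79] [-0.29 -0.    0.08] [ -0.  -45.4 -31.3   0.   -0.1  -0. ]
```

Emit:
{"name": "move_arm", "arguments": {
  "fingers": [-1, -1, -1, -1],
  "travel": [
    [0, 0, 0.2],
    [0, 0, 0.4],
    [0, 0, 0.6],
    [0, 0, 0.6]
  ],
  "rot": [
    [0, 0, 0],
    [0, 0, 0],
    [0, 0, 0],
    [0, 0, 0]
  ]
}}

```text
clock: 9.88
tool_pos: [569.3, -80.0, 123.7]
ee_rot: [-0.0, 1.0, 0.0, -0.0]
wrist_force: [-0.2, -0.3, 0.2]
opening: 0.2
grip_force: 0.1
```

Emit:
{"name": "move_arm", "arguments": {
  "fingers": [-1, -1, -1],
  "travel": [
    [0, 0, 0.2],
    [0, 0, 0.4],
    [0, 0, 0.4]
  ],
  "rot": [
    [0, 0, 0],
    [0, 0, 0],
    [0, 0, 0]
  ]
}}

```text
clock: 10.25
tool_pos: [569.3, -80.0, 119.6]
ee_rot: [-0.0, 1.0, 0.0, -0.0]
wrist_force: [-0.3, -0.2, 0.1]
opening: 0.2
grip_force: 0.0
```

```bash
cat > lid.py <<'E'
from run import *
from scipy.optimize import brentq
get_image("scene")
for n in("lid_edge","keeper"):
    r=models.place_of("scene",n)
    if r:
        v=r[0]["at"][1];print(n,r[0],brentq(lambda l:proj("scene",model([499,-81.6,3.15,l,1.9,-2.22])[n])[1]-v,-.2,.8))
s=arm.get_state();print(s["clock"],s["tool_pos"],s["wrist_force"],np.round(s["joint_torque"],1))
E
python3 lid.py
```

```text
lid_edge {'at': [277.0, 220.9], 'conf': 0.85} 0.01396901578503148
keeper {'at': [277.2, 228.0], 'conf': 0.92} -0.026714125012645872
10.4 [569.22 -79.96 119.75] [ 1.04  0.26 -1.04] [ -0.  -45.7 -30.9   0.   -0.1   0. ]
```

Emit:
{"name": "move_arm", "arguments": {
  "fingers": [-1, -1, -1, -1],
  "travel": [
    [0, 0, 0.15],
    [0, 0, 0.3],
    [0, 0, 0.3],
    [0, 0, 0.3]
  ],
  "rot": [
    [0, 0, 0],
    [0, 0, 0],
    [0, 0, 0],
    [0, 0, 0]
  ]
}}

```text
clock: 10.9
tool_pos: [569.5, -80.0, 117.4]
ee_rot: [0.0, 1.0, 0.0, 0.0]
wrist_force: [-2.2, 1.3, 5.1]
opening: 0.2
grip_force: 2.7
```

```bash
python3 lid.py
```

```text
lid_edge {'at': [276.6, 219.5], 'conf': 0.9} 0.03673210369971079
11.05 [569.53 -79.99 117.36] [-2.62  1.47  5.1 ] [ -0.3 -43.1 -29.9   0.   -0.8   0. ]
```

Contact at last: 5 N with the tip reported at z 98. The lid should be about 132 there, so the real tip height is reported plus about 33 mm. I'll lift and look at the latch.

Emit:
{"name": "move_arm", "arguments": {
  "fingers": [-1, -1, -1, -1],
  "travel": [
    [0, 0, -4],
    [0, 0, -8],
    [0, 0, -11],
    [0, 0, -11]
  ],
  "rot": [
    [0, 0, 0],
    [0, 0, 0],
    [0, 0, 0],
    [0, 0, 0]
  ]
}}

```text
clock: 11.55
tool_pos: [571.0, -80.6, 229.5]
ee_rot: [0.001, 1.0, 0.0, 0.003]
wrist_force: [-0.2, -0.4, -0.6]
opening: 0.1
grip_force: 0.0
```

```bash
python3 - <<'E'
from run import *
o=observe(cams=("scene",))
im=get_image("scene")
p=None
for c,n,uv,w in o: print(n,uv,round(w,2))
k=8;r0,c0,h,w_=195,250,55,70
big=cv2.resize(im[r0:r0+h,c0:c0+w_],None,fx=k,fy=k,interpolation=cv2.INTER_CUBIC)
big2=big.copy()
for a,col in((1.6,(0,255,255)),(1.9,(0,0,255)),(2.2,(0,255,0))):
    m=model([499,-81.6,3.15,.02,a,-2.22])
    q=[tuple(int(v) for v in (proj("scene",m[n])-[c0,r0]+.5)*k) for n in("lever_tip","lever_pivot","bail_pin","bail_bar")]
    for A,B in((q[0],q[1]),(q[2],q[3])):cv2.line(big2,A,B,col,1)
cv2.imwrite("pics/l1.png",cv2.resize(np.hstack([big,big2]),(800,314)))
s=arm.get_state();print(s["tool_pos"],s["wrist_force"])
print("start tip",proj("scene",[183.5,-545,205]),proj("scene",[183.5,-545,238]))
E
```

```text
lid_hinge [280.4 230.2] 0.75
lid_edge [297.  231.8] 0.66
keeper [277.8 225.6] 0.71
lever_pivot [279.4 229.7] 0.96
lever_tip [298.3 231.7] 0.69
bail_bar [289.3 223.4] 0.46
bail_pin [288.9 235.9] 0.52
[569.11 -79.92 226.02] [-0.42  0.04  0.33]
start tip [ 11.03 243.68] [  4.46 232.53]
```

View pics/l1.png

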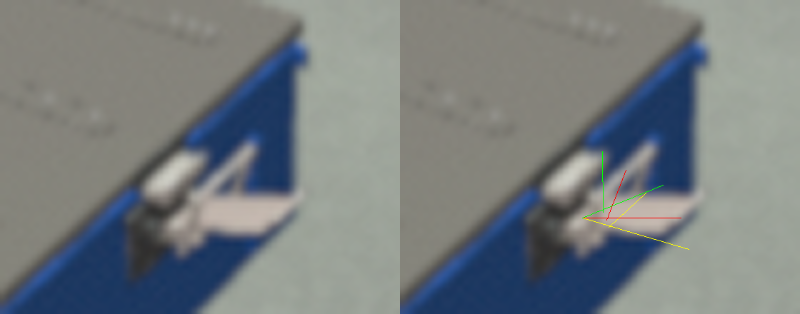

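The lid is closed. The latch in the picture matches lever ≈ 1.9 rad with the loop on its stop: the crossbar runs along the right of the latch, with its middle at scene (289,224). That puts the bar at about (641,-79,136). I'll go just outside and above it, then check the tool offset by eye.

Emit:
{"name": "move_arm", "arguments": {
  "fingers": [-1, -1, -1, -1, -1, -1],
  "travel": [
    [4, 0, 0],
    [9.3, 0, 2],
    [9.3, 0, 5],
    [9.3, 0, 7.6],
    [9.3, 0, 7.6],
    [9.3, 0, 7.6]
  ],
  "rot": [
    [0, 0, 0],
    [0, 0, 0],
    [0, 0, 0],
    [0, 0, 0],
    [0, 0, 0],
    [0, 0, 0]
  ]
}}

```text
clock: 12.75
tool_pos: [663.0, -80.2, 152.0]
ee_rot: [0.0, 1.0, 0.0, 0.001]
wrist_force: [0.2, -0.5, -0.2]
opening: 0.3
grip_force: 0.0
```

```bash
cat > look.py <<'E'
import sys
from run import *
# tip/body outlines for real = reported + dz ; scene crop, 8x scaled
def look(tag,dzs=(33.5,),r0=150,c0=240,h=100,w=130,k=6,cam="scene",a=1.9,b=-2.22,lid=.018):
    s=arm.get_state();T=s["tool_pos"];q=s["ee_rot"];R=Rn.from_quat(np.r_[q[1:],q[0]])
    im=get_image(cam);big=cv2.resize(im[r0:r0+h,c0:c0+w],None,fx=k,fy=k,interpolation=cv2.INTER_CUBIC)
    P=lambda X:tuple(int(v) for v in (proj(cam,X)-[c0,r0]+.5)*k)
    for dz,col in zip(dzs,((0,0,255),(0,255,0))):
        for f in (R.apply([0,0,-dz]),):
            pts=np.array([P(T+f+R.apply(v)) for v in([-9,-18,19],[9,-18,19],[9,18,19],[-9,18,19])]);cv2.polylines(big,[pts],True,col,1)
    m=model([499,-81.6,3.15,lid,a,b])
    for A,B in(("lever_tip","lever_pivot"),("bail_pin","bail_bar")):cv2.line(big,P(m[A]),P(m[B]),(0,255,255),1)
    cv2.imwrite(f"pics/{tag}.png",big);print(s["clock"],T,s["wrist_force"],R.as_matrix()[:,2])
E
python3 -c "
from look import *
look('t1',(0,33.5))"
```

```text
12.75 [662.97 -80.17 151.98] [ 0.2  -0.53 -0.21] [ 0. -0. -1.]
```

View pics/t1.png

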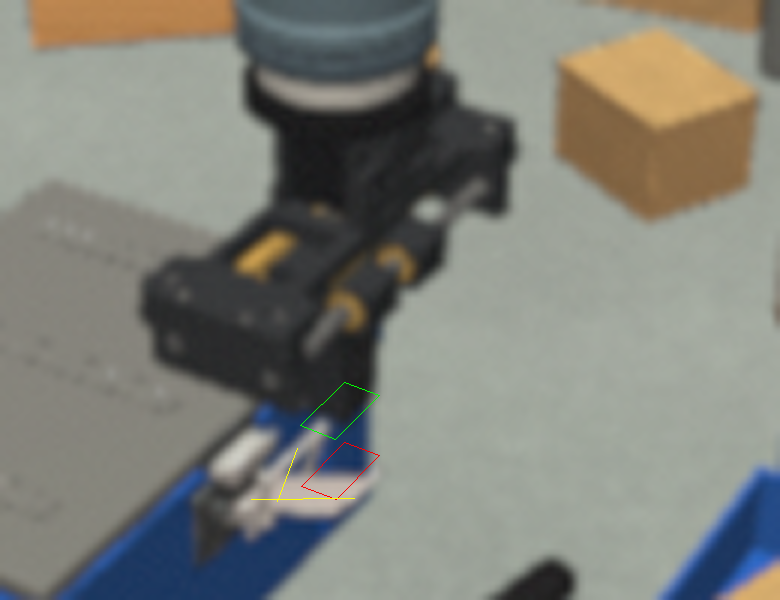

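The finger bottom at about (330,425) lies on the green outline, which is the reported pose shifted 33 mm back along the tool. The loop's crossbar is at about (298,452), where the model puts it. Now lower and push the loop inward.

Emit:
{"name": "move_arm", "arguments": {
  "fingers": [-1, -1, -1, -1, -1, -1, -1, -1, -1, -1, -1, -1, -1, -1, -1],
  "travel": [
    [0, 0, 1.5],
    [0, 0, 3],
    [0, 0, 3.8],
    [0, 0, 4],
    [-0.5, 0, 4],
    [-1, 0, 4],
    [-1.4, 0, 4],
    [-1.8, 0, 4],
    [-2.2, 0, 4],
    [-2.6, 0, 4],
    [-2.9, 0, 4],
    [-3.2, 0, 4],
    [-3.5, 0, 4],
    [-3.5, 0, 4],
    [-3.5, 0, 4]
  ],
  "rot": [
    [0, 0, 0],
    [0, 0, 0],
    [0, 0, 0],
    [0, 0, 0],
    [0, 0, 0],
    [0, 0, 0],
    [0, 0, 0],
    [0, 0, 0],
    [0, 0, 0],
    [0, 0, 0],
    [0, 0, 0],
    [0, 0, 0],
    [0, 0, 0],
    [0, 0, 0],
    [0, 0, 0]
  ]
}}

```text
clock: 14.68
tool_pos: [627.5, -80.0, 111.0]
ee_rot: [-0.0, 1.0, 0.0, 0.0]
wrist_force: [0.2, 0.5, 0.0]
opening: 0.9
grip_force: 0.0
```

```bash
python3 - <<'E'
from run import *
s=arm.get_state();print(s["tool_pos"],s["wrist_force"])
o=observe(cams=("scene",),names=["keeper","lever_pivot","lever_tip","bail_bar","bail_pin"])
for c,n,uv,w in o: print(n,uv,round(w,2))
for l in(-.32,0,.3,.6,.75,.9):
    print(l,proj("scene",model([499,-81.6,3.15,.018,1.9,l-1.9])["bail_bar"]),model([499,-81.6,3.15,.018,1.9,l-1.9])["bail_bar"])
E
```

```text
[627.53 -80.01 110.96] [0.16 0.45 0.02]
keeper [278.1 223.7] 0.96
lever_pivot [281.2 232.1] 0.77
lever_tip [297.  233.6] 0.5
bail_bar [217.8 310.7] 0.6
bail_pin [285.4 236.6] 0.48
-0.32 [289.12 224.27] [640.83 -80.41 136.57]
0 [285.42 222.34] [629.19 -80.51 138.45]
0.3 [282.01 221.54] [618.26 -80.6  136.8 ]
0.6 [278.97 221.79] [608.3  -80.68 131.99]
0.75 [277.68 222.29] [603.97 -80.72 128.52]
0.9 [276.59 223.04] [600.21 -80.75 124.45]
```

Emit:
{"name": "move_arm", "arguments": {
  "fingers": [-1, -1, -1, -1, -1],
  "travel": [
    [0.2, 0, -2],
    [0.5, 0, -5],
    [1, 0, -9],
    [1.5, 0, -12],
    [1.5, 0, -12]
  ],
  "rot": [
    [0, 0, 0],
    [0, 0, 0],
    [0, 0, 0],
    [0, 0, 0],
    [0, 0, 0]
  ]
}}

```text
clock: 15.6
tool_pos: [644.8, -80.6, 235.8]
ee_rot: [0.001, 1.0, 0.0, 0.004]
wrist_force: [-0.4, -0.4, 0.3]
opening: 0.4
grip_force: 0.0
```

```bash
python3 - <<'E'
from look import *
o=observe(cams=("scene",),names=["keeper","lever_pivot","lever_tip","bail_bar","bail_pin"])
for c,n,uv,w in o: print(n,uv,round(w,2))
look("u1",(),r0=195,c0=250,h=55,w=75,k=10,b=.75-1.9)
E
```

```text
keeper [279.6 229.1] 0.77
lever_pivot [278.6 232.9] 0.58
lever_tip [299.5 231.3] 0.49
bail_bar [280.7 220.5] 0.53
bail_pin [220.8 201.7] 0.57
15.9 [641.55 -79.81 229.31] [ 0.09 -0.09 -0.87] [-0.  0. -1.]
```

View pics/u1.png

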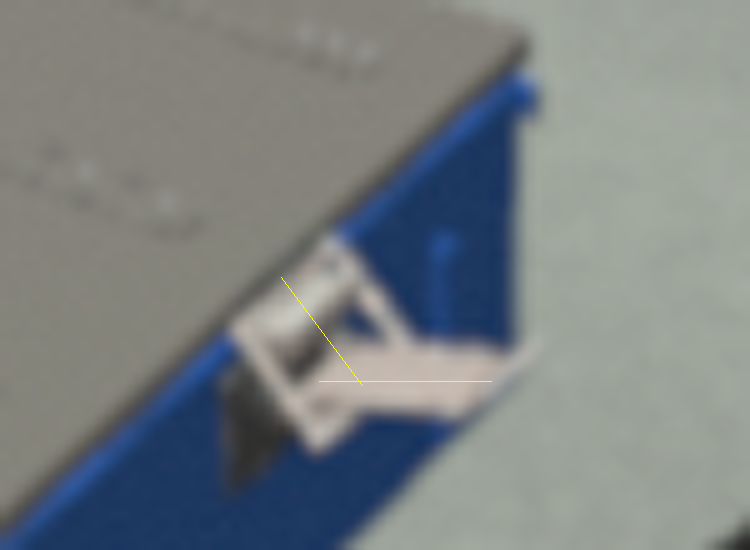

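The picture shows the loop over the lip and leaning on the lid edge: the crossbar runs from (235,330) to (335,240) and the legs follow the model line. The lever is still raised at about 1.9. Next I'll tilt the tool 40° so the gripper body clears the lid, and check which way the 33 mm offset points.

Emit:
{"name": "move_arm", "arguments": {
  "fingers": [-1, -1, -1, -1, -1, -1, -1, -1],
  "travel": [
    [2, 0, -1],
    [4, 0, -1],
    [5.8, 0, -1],
    [5.8, 0, 0],
    [5.8, 0, 0],
    [5.8, 0, 0],
    [5.8, 0, 0],
    [5.8, 0, 0]
  ],
  "rot": [
    [0, -8, 0],
    [0, -16, 0],
    [0, -24, 0],
    [0, -32, 0],
    [0, -40, 0],
    [0, -40, 0],
    [0, -40, 0],
    [0, -40, 0]
  ]
}}

```text
clock: 16.95
tool_pos: [700.8, -80.2, 235.4]
ee_rot: [0.001, 0.941, -0.0, -0.339]
wrist_force: [-0.6, 0.5, 0.5]
opening: 0.4
grip_force: 0.0
```

```bash
python3 - <<'E'
from look import *
s=arm.get_state();T=s["tool_pos"];q=s["ee_rot"];R=Rn.from_quat(np.r_[q[1:],q[0]])
im=get_image("scene");c0,r0,k=240,130,6
big=cv2.resize(im[r0:r0+100,c0:c0+130],None,fx=k,fy=k,interpolation=cv2.INTER_CUBIC)
P=lambda X:tuple(int(v) for v in (proj("scene",X)-[c0,r0]+.5)*k)
for off,col in((R.apply([0,0,-33.5]),(0,255,0)),(np.array([0,0,33.5]),(0,0,255))):
    cv2.polylines(big,[np.array([P(T+off+R.apply(v)) for v in([-9,-18,19],[9,-18,19],[9,18,19],[-9,18,19])])],True,col,1)
cv2.imwrite("pics/v1.png",big);print(s["clock"],T,np.round(s["joints"],2),R.as_matrix()[:,2])
E
```

```text
16.95 [700.82 -80.22 235.41] [-0.22  1.07  0.41 -0.19  2.33  1.27] [-0.64 -0.   -0.77]
```

View pics/v1.png

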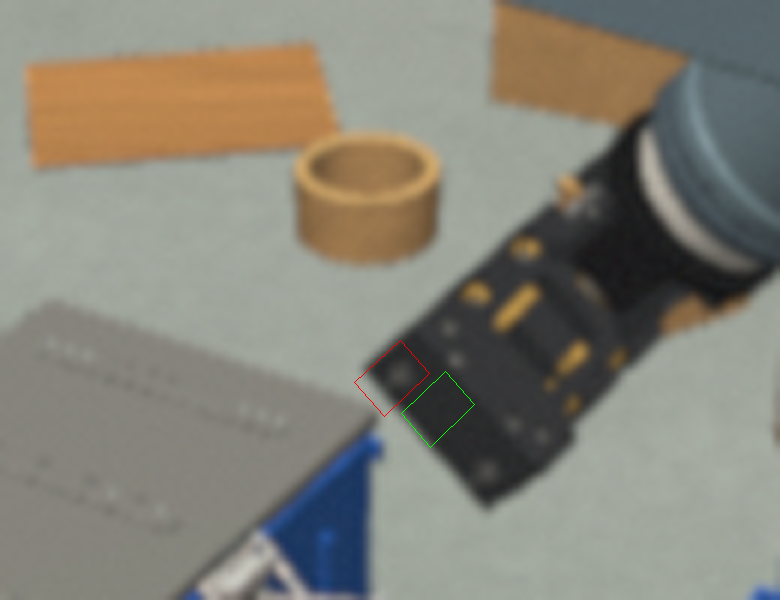

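```bash
python3 - <<'E'
from look import *
s=arm.get_state();T=s["tool_pos"];q=s["ee_rot"];R=Rn.from_quat(np.r_[q[1:],q[0]])
P=lambda X:((proj("scene",X)-[240,130]+.5)*6).round()
for nm,off in(("tool",R.apply([0,0,-33.5])),("world",np.array([0,0,33.5])),("none",np.zeros(3))):
    print(nm,[P(T+off+R.apply([sx*37,sy*93,-45])).tolist() for sx in(-1,1) for sy in(-1,1)],"tip",P(T+off+R.apply([0,0,19])))
E
```

```text
tool [[582.0, 160.0], [342.0, 374.0], [700.0, 296.0], [480.0, 531.0]] tip [438. 408.]
world [[536.0, 130.0], [291.0, 339.0], [654.0, 266.0], [428.0, 495.0]] tip [393. 377.]
none [[532.0, 202.0], [293.0, 417.0], [648.0, 335.0], [426.0, 569.0]] tip [392. 445.]
```

The body corners fit an offset along the tool axis: (342,374) and (480,531) predicted against (370,365) and (490,505) seen. So real tip = reported TCP − 14.5 mm·z_tool. Now I'll plan the lever's arc.

```bash
cat > arc.py <<'E'
from h import *
def arc(A,r=47,m=0,Px=615,y=-80):
    s=arm.get_state();T=s["tool_pos"];q=s["ee_rot"];R=Rn.from_quat(np.r_[q[1:],q[0]]);z=R.as_matrix()[:,2]
    for a in A:
        mm=m if np.isscalar(m) else m[A.index(a)]
        d=np.array([np.sin(a),0,-np.cos(a)]);n=np.array([np.cos(a),0,np.sin(a)])
        tip=np.array([Px,y,96.6])+r*d+(4.5+mm)*n
        print(a,"tip",tip.round(),"travel",(R.inv().apply(tip+14.5*z-T)/10).round(1).tolist())
E
python3 -c "
from arc import *
A=[2.1,1.9,1.7,1.5,1.35,1.2,1.1,1.0,.9,.8,.7,.6,.5,.4,.3,.2,.1]
arc(A,m=[20,8]+[0]*15)"
```

```text
2.1 tip [643. -80. 141.] travel [1.6, -0.0, 12.4]
1.9 tip [655. -80. 124.] travel [3.6, -0.0, 13.0]
1.7 tip [661. -80. 107.] travel [5.1, -0.0, 13.9]
1.5 tip [662. -80.  98.] travel [5.8, -0.0, 14.5]
1.35 tip [662. -80.  91.] travel [6.2, -0.0, 15.1]
1.2 tip [660. -80.  84.] travel [6.6, -0.0, 15.7]
1.1 tip [659. -80.  79.] travel [6.7, -0.0, 16.2]
1.0 tip [657. -80.  75.] travel [6.9, -0.0, 16.6]
0.9 tip [655. -80.  71.] travel [6.9, -0.0, 17.1]
0.8 tip [652. -80.  67.] travel [7.0, -0.0, 17.6]
0.7 tip [649. -80.  64.] travel [7.0, -0.0, 18.0]
0.6 tip [645. -80.  60.] travel [6.9, -0.0, 18.5]
0.5 tip [641. -80.  58.] travel [6.8, -0.0, 19.0]
0.4 tip [637. -80.  55.] travel [6.6, -0.0, 19.4]
0.3 tip [633. -80.  53.] travel [6.4, -0.0, 19.8]
0.2 tip [629. -80.  51.] travel [6.2, -0.0, 20.2]
0.1 tip [624. -80.  50.] travel [5.9, -0.0, 20.6]
```

Emit:
{"name": "move_arm", "arguments": {
  "fingers": [-1, -1, -1, -1, -1, -1, -1, -1, -1, -1, -1, -1, -1],
  "travel": [
    [0.8, 0, 4],
    [1.6, 0, 9],
    [1.6, 0, 12.4],
    [1.6, 0, 12.4],
    [2.6, 0, 12.7],
    [3.6, 0, 13],
    [4.4, 0, 13.5],
    [5.1, 0, 13.9],
    [5.8, 0, 14.5],
    [6.2, 0, 15.1],
    [6.6, 0, 15.7],
    [6.7, 0, 16.2],
    [6.7, 0, 16.2]
  ],
  "rot": [
    [0, 0, 0],
    [0, 0, 0],
    [0, 0, 0],
    [0, 0, 0],
    [0, 0, 0],
    [0, 0, 0],
    [0, 0, 0],
    [0, 0, 0],
    [0, 0, 0],
    [0, 0, 0],
    [0, 0, 0],
    [0, 0, 0],
    [0, 0, 0]
  ]
}}

```text
clock: 18.62
tool_pos: [647.3, -79.9, 63.3]
ee_rot: [-0.0, 0.94, 0.0, -0.342]
wrist_force: [1.1, 0.4, -0.0]
opening: 0.7
grip_force: 0.0
```

```bash
cat > lev.py <<'E'
from run import *
from arc import arc
s=arm.get_state();print(s["clock"],s["tool_pos"],s["wrist_force"])
for c,n,uv,w in observe(cams=("scene",),names=["lid_edge","keeper","lever_tip","bail_bar","bail_pin"]): print(n,uv,round(w,2))
for a in(1.9,1.1,.8,.5,.2,0):
    m=model([499,-81.6,3.15,.018,a,.7-a]);print(a,"tip",proj("scene",m["lever_tip"]).round(1),"pin",proj("scene",m["bail_pin"]).round(1),"keeper",proj("scene",m["keeper"]).round(1))
arc([1.0,.9,.8,.7,.6,.5,.4,.3,.2,.1])
E
python3 lev.py
```

```text
18.625 [647.29 -79.94  63.25] [ 1.08  0.4  -0.02]
lid_edge [278.3 220.9] 0.77
keeper [279.8 226.9] 0.6
lever_tip [296.3 247.5] 0.48
bail_bar [281.1 222.5] 0.6
bail_pin [254.  243.7] 0.58
1.9 tip [298.6 232.6] pin [285.7 233. ] keeper [279.4 225.3]
1.1 tip [298.7 245.9] pin [285.6 236.2] keeper [279.4 225.3]
0.8 tip [295.8 249. ] pin [284.8 236.9] keeper [279.4 225.3]
0.5 tip [291.7 250.5] pin [283.7 237.2] keeper [279.4 225.3]
0.2 tip [286.9 250.4] pin [282.5 237.1] keeper [279.4 225.3]
0 tip [283.4 249.5] pin [281.6 236.9] keeper [279.4 225.3]
1.0 tip [657. -80.  75.] travel [-0.0, -0.0, 0.0]
0.9 tip [655. -80.  71.] travel [0.1, -0.0, 0.5]
0.8 tip [652. -80.  67.] travel [0.1, -0.0, 1.0]
0.7 tip [649. -80.  64.] travel [0.1, -0.0, 1.4]
0.6 tip [645. -80.  60.] travel [0.0, -0.0, 1.9]
0.5 tip [641. -80.  58.] travel [-0.1, -0.0, 2.4]
0.4 tip [637. -80.  55.] travel [-0.2, -0.0, 2.8]
0.3 tip [633. -80.  53.] travel [-0.4, -0.0, 3.2]
0.2 tip [629. -80.  51.] travel [-0.7, -0.0, 3.6]
0.1 tip [624. -80.  50.] travel [-0.9, -0.0, 4.0]
```

Emit:
{"name": "move_arm", "arguments": {
  "fingers": [-1, -1, -1, -1, -1, -1, -1, -1],
  "travel": [
    [0.1, 0, 0.5],
    [0.1, 0, 1],
    [0.1, 0, 1.4],
    [0, 0, 1.9],
    [-0.1, 0, 2.4],
    [-0.2, 0, 2.8],
    [-0.4, 0, 3.2],
    [-0.4, 0, 3.2]
  ],
  "rot": [
    [0, 0, 0],
    [0, 0, 0],
    [0, 0, 0],
    [0, 0, 0],
    [0, 0, 0],
    [0, 0, 0],
    [0, 0, 0],
    [0, 0, 0]
  ]
}}

```text
clock: 19.92
tool_pos: [623.6, -80.0, 41.7]
ee_rot: [-0.0, 0.94, 0.0, -0.342]
wrist_force: [-0.3, 0.1, -0.5]
opening: 0.6
grip_force: 0.0
```

```bash
python3 lev.py
```

```text
19.925 [623.58 -80.    41.66] [-0.3   0.07 -0.51]
lid_edge [281.2 222.1] 0.73
keeper [279.6 228.2] 0.9
lever_tip [282.7 249.6] 0.56
bail_bar [219.7 203.7] 0.59
bail_pin [283.5 235.5] 0.44
1.9 tip [298.6 232.6] pin [285.7 233. ] keeper [279.4 225.3]
1.1 tip [298.7 245.9] pin [285.6 236.2] keeper [279.4 225.3]
0.8 tip [295.8 249. ] pin [284.8 236.9] keeper [279.4 225.3]
0.5 tip [291.7 250.5] pin [283.7 237.2] keeper [279.4 225.3]
0.2 tip [286.9 250.4] pin [282.5 237.1] keeper [279.4 225.3]
0 tip [283.4 249.5] pin [281.6 236.9] keeper [279.4 225.3]
1.0 tip [657. -80.  75.] travel [0.4, -0.0, -3.2]
0.9 tip [655. -80.  71.] travel [0.5, -0.0, -2.7]
0.8 tip [652. -80.  67.] travel [0.5, -0.0, -2.3]
0.7 tip [649. -80.  64.] travel [0.5, -0.0, -1.8]
0.6 tip [645. -80.  60.] travel [0.4, -0.0, -1.3]
0.5 tip [641. -80.  58.] travel [0.3, -0.0, -0.9]
0.4 tip [637. -80.  55.] travel [0.2, -0.0, -0.4]
0.3 tip [633. -80.  53.] travel [-0.0, -0.0, 0.0]
0.2 tip [629. -80.  51.] travel [-0.3, -0.0, 0.4]
0.1 tip [624. -80.  50.] travel [-0.5, -0.0, 0.8]
```

It looks as if the lever has snapped home, with its tip seen at the home pixel. I'll nudge it a little further to confirm, then back off.

Emit:
{"name": "move_arm", "arguments": {
  "fingers": [-1, -1, -1, -1, -1],
  "travel": [
    [-0.2, 0, 0.3],
    [-0.4, 0, 0.6],
    [-0.6, 0, 0.9],
    [-0.7, 0, 1],
    [-0.7, 0, 1]
  ],
  "rot": [
    [0, 0, 0],
    [0, 0, 0],
    [0, 0, 0],
    [0, 0, 0],
    [0, 0, 0]
  ]
}}

```text
clock: 20.85
tool_pos: [616.5, -80.1, 39.8]
ee_rot: [0.001, 0.942, 0.0, -0.336]
wrist_force: [16.1, 1.6, 1.0]
opening: 0.5
grip_force: 8.1
```

A 16 N push-back with the fingertip corner at x ≈ 619 is the lever's home face at 619.5, so the lever is home. Retreating.

Emit:
{"name": "move_arm", "arguments": {
  "fingers": [-1, -1, -1, -1, -1, -1],
  "travel": [
    [0.8, 0, -1.5],
    [1.5, 0, -5],
    [1.5, 0, -10],
    [1.5, 0, -16],
    [1.5, 0, -20],
    [1.5, 0, -20]
  ],
  "rot": [
    [0, 0, 0],
    [0, 0, 0],
    [0, 0, 0],
    [0, 0, 0],
    [0, 0, 0],
    [0, 0, 0]
  ]
}}

```text
clock: 21.6
tool_pos: [726.2, -77.7, 181.5]
ee_rot: [0.002, 0.943, 0.0, -0.332]
wrist_force: [-0.6, 0.4, 0.4]
opening: -0.1
grip_force: 0.0
```

```bash
python3 lev.py | head -6; python3 - <<'E'
from look import *
look("w1",(),r0=195,c0=250,h=60,w=75,k=10,a=0,b=.16,lid=0)
P={}
for n in "screwdriver_grip spacer_center scanner_mid".split():
    r=models.place_of("scene",n);print(n,r[0]["at"] if r else None)
E
```

```text
21.6 [726.15 -77.74 181.5 ] [-0.64  0.45  0.4 ]
lid_edge [281.6 220.6] 0.83
keeper [281.5 228.7] 0.7
lever_tip [283.8 249.7] 0.57
bail_bar [283.4 220.6] 0.57
bail_pin [284.4 238.2] 0.42
21.9 [725.1  -77.96 178.35] [-0.21  0.76 -0.49] [-0.63 -0.   -0.78]
screwdriver_grip [318.6, 257.5]
spacer_center [216.4, 310.9]
scanner_mid [127.8, 282.4]
```

View pics/w1.png

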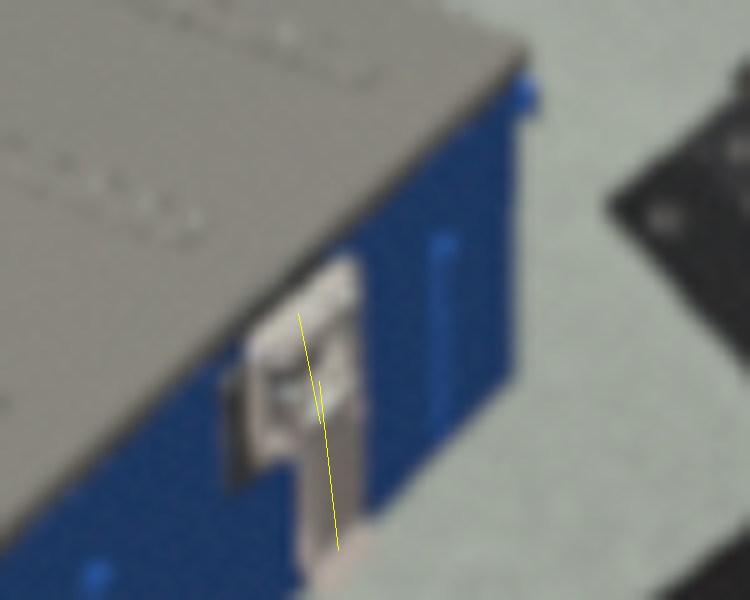

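The picture shows the lever hanging home at about (330,500). The loop's legs run up to the keeper at about (300,300), and the blue gap under the lid has gone. The bystanders I checked (screwdriver, spacer, scanner) sit where they were, so I'm handing in.

```bash
python3 -c "
from cell import arm
print(arm.job_done())"
```

```text
the job is handed in; nothing more can be done
None
```

I closed the lid, hooked the loop over the keeper, pressed the lever home and handed the job in at about 22 s; the last picture showed all three in place, but the hand-in returned no verdict.

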